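# Press two flasks' pull-up spouts shut at the rummage-sale table

## Task

The blue and the orange drinks flask are sold as a pair and are about to be boxed: press the raised spout cap of each straight down until it is fully shut, leaving both flasks standing where they are. Leave the green flask, which stays on show with its spout open, and the white flask alone.

Things in the scene. Friction and masses are not known exactly. Their poses are not given: they have to be found in the camera images.
- blue_spout_top (a point): Centre of the flat top of the blue flask's cap, z axis up. Four like flasks stand loose on the table: painted steel, 0.2 to 0.5 kg, 70 mm wide, 134 mm high, then a black collar 48 mm wide to 148 mm, then a cap of the flask's colour, 35 mm wide, 23 mm high, captive on a white stem, sliding 18 mm. Top 186 to 190 mm above the table when raised (stem shows), 172 mm when fully down.
- orange_spout_top (a point): Centre of the flat top of the orange flask's cap, z axis up; sizes as the blue one. Blue, orange and green caps start raised. A cap is held by a stiff detent: it slides when pressed straight down with 5 to 8 N, stays where it is left, and stops hard when fully down. Press within 12 mm of its middle, or the flask may tip.
- green_spout_top (a point): Centre of the flat top of the green flask's cap, z axis up; sizes as the blue one. Raised (186 to 190 mm above the table), and to stay raised; this flask is not to be moved.
- white_spout_top (a point): Centre of the flat top of the white flask's cap, z axis up; sizes as the blue one. Already fully down (172 mm above the table); this flask is not to be moved.
Things that resemble listed ones, but are neither listed nor needed, are in the scene too. Of the things that look like the part that bears orange_spout_top, the largest one is meant.

How it is judged:
By the outcome, as a careful person would: the job done as asked, in the order asked, and still so for the second after the job is handed in, with the robot touching nothing.
It also fails if it takes over 42 s, if anything falls off the work surface, if the arm or the gripper's body presses on something with over 40 N, if the wrist force passes 120 N, or if a joint passes its speed limit or range.

## Robot

A 6-joint arm with a two-finger parallel gripper is mounted at the origin on the work surface. World frame = base frame: x ahead of the robot, y to its left, z up, the work surface at z = 0. Lengths are in mm, angles in rad, forces in N, time in s.
With the tool pointing down it reaches from about 275 to 1000 mm from the base axis. Payload 8.4 kg.
Tool frame: the origin (TCP) lies on the centre line of the jaws, within the pads' length; the fingertips stand 25 mm ahead of it and the grasp point (between the pads) lies 6 mm ahead of it; y points along the fingers, x is the direction in which the jaws open and shut, and the axes are right-handed (so a half turn about y gives the same grasp; the last joint's range is limited). The gripper opens to 85 mm and grips with 20 to 120 N. Pads are 22 mm wide; open, the fingers measure 114 mm over their backs; the gripper's body (76 mm by 85 mm) begins 54 mm behind the grasp point. The pads swing forward as they close: fully open they stand 13 mm farther back than shut.
Start: joints at [-1.228, 0.353, 1.633, -0, 1.155, -0.002], TCP at [211.254, -588.218, 256.281] pointing down, gripper open.
Joint ranges: [-2.63, 2.63], [-0.92, 2.1], [0.06, 2.66], [-1.3, 4.44], [0, 2.69], [-3.02, 3.02]. Speed limits (rad/s): [2.22, 2.22, 2.79, 3.14, 3.14, 3.14].

## Interface

Orientations are given as a unit quaternion [w, x, y, z].
In Python, from cell import manip gives the robot as it stands.
- The arm moves only by the tool servo_tool, never from a script. Its argument "commands" is text: rows parted by semicolons, each of 7 numbers parted by spaces: the turn, a rotation vector about the tool's x, y, z in rad, then the shift along the tool's x, y, z in cm, then the finger opening in cm, from 0 to 8.54. In form: wx wy wz x y z jaw; .... A call has 1 to 20 rows; each row shifts and turns the commanded pose from where the row before left it, along the tool's axes as they then stand; what a row does not reach is not made up. A row lasts 1/12 s, in which the tool goes at most 41.7 mm and 7.16 degrees, less where a joint would pass 70% of its speed; a pose out of reach is approached as far as the arm can. A call with a gripper value outside its range is refused whole. The fingers move at their own pace and stop on an object; "newtons" is the grip in N (left out, the last holds). Time passes only in rows, so rows that do not move let the fingers close. It gives the time, the measured TCP pose, the force and the opening at its end, in the units of the state.
- manip.state(): the state, without advancing time (a new reading comes with each control period).
- manip.snapshot(name): name is "side" or "top" or "wrist"; returns (picture, depth): 480x640x3 uint8, red, green, blue; 480x640 float32, mm along the optical axis (not along the pixel's ray), 0 where there is no reading.
- manip.camera_info(name): a dict with "fx", "fy", "cx", "cy" (pixels), "rvec" (rotation vector, rad) and "tvec" (3), from world to camera coordinates, as OpenCV has them. Camera axes: x right, y down, z forward; pixel columns grow to the right and rows downward; lengths in mm; the calibration is good to about 2 mm. The wrist camera is an equidistant fisheye: a pixel r from the principal point sees the ray r / f radians off the axis. A picture is of the moment at which its call begins: read the wrist's pose just before it. camera_info takes no time and is no camera call; for the wrist camera it gives the pose at the moment of the call.
- manip.close_job(): hands the job in, once; it reports no verdict.
Trained networks look in the newest picture that a camera, given by its name, has taken for a name from the list of things; names that differ only in an ending like _2 or _b are one class to them, and where a whole thing is asked for, a point or a joint stands for the part that bears it (a point fixed in the world has none). Each returns a list of dicts, best first, with "p" (0 to 1); they miss things now and then, are a little off and sometimes report something else, mostly with a low value. They report only what shows in the picture. A call takes as long as a camera call. They do not tell look-alikes from the thing itself.
- manip.cut_out(camera, query): "mask" (480x640 bool, what is visible of it) and "box" ([left, top, right, bottom] in pixels, round what is visible of it).
The state is a dict: "time_s": time; "joint_positions": joint angles; "joint_velocities": joint speeds; "joint_efforts": joint torques, N m; "tcp_pos": TCP position; "eef_rot": TCP orientation; "ft_force": force on the tool from outside, world axes, zero at the start; "torque": the same for the moment, N m; "finger_gap": opening from 0.0 (shut) to 1.0 (fully open).
Only numpy, scipy, OpenCV 4.12 (cv2) and the standard library are available. Lean on these libraries where they do the work, as an engineer would, in place of code of your own. Each camera call takes 0.05 s, during which the arm holds its last target. There are 200 camera calls.

## Working session

There is one attempt and no reset: what is moved stays moved. The work goes in short steps, Python scripts to look and compute and a tool call to move; the robot and the scene stay as the last step left them, time stands still between calls to the robot, and variables do not carry over. Pictures are saved under pics/ and viewed, about 8 in all and at most 12, crops included, and the job is handed in when it is done.

Besides the shell and the picture viewer there is one more tool, called after "Call:" as name(argument=value, ...), one argument or row to a line, values as JSON. servo_tool: Moves the arm, as the interface text tells. Its arguments: {"type":"object","properties":{"commands":{"type":"string"},"newtons":{"type":"number"}},"required":["commands"]}

```bash
mkdir -p pics
cat > h.py <<'E'
import numpy as np,cv2
from cell import manip
def world(cam,depth,mask):
    c=manip.camera_info(cam);v,u=np.nonzero(mask&(depth>0));z=depth[v,u]
    p=np.stack([(u-c['cx'])/c['fx']*z,(v-c['cy'])/c['fy']*z,z],1)
    R=cv2.Rodrigues(np.array(c['rvec'],float))[0]
    return (p-np.array(c['tvec']).ravel())@R,u,v
E
python3 - <<'E'
from h import *
ims={}
for cam in('top','side'):
    im,d=manip.snapshot(cam);cv2.imwrite(f'pics/{cam}0.png',im[:,:,::-1]);np.savez(f'{cam}0.npz',im=im,d=d)
    for q in('blue','orange','green','white'):
        for r in manip.cut_out(cam,q+'_spout_top')[:4]:
            P,u,v=world(cam,d,r['mask'])
            if len(P)==0: continue
            t=P[P[:,2]>np.percentile(P[:,2],98)-6]
            print(cam,q,round(r['p'],2),np.round(r['box']),len(P),'zmax',t[:,2].max().round(),'mid',((t.min(0)+t.max(0))/2).round(),'ext',np.ptp(t,axis=0).round())
s=manip.state();print(s['time_s'],s['tcp_pos'],s['eef_rot'],s['ft_force'],s['finger_gap'])
E
```

```text
top blue 0.74 [161. 257. 189. 278.] 493 zmax 192.0 mid [476. 214. 189.] ext [33. 34.  7.]
top orange 0.64 [242. 241. 257. 252.] 178 zmax 122.0 mid [520. 116. 119.] ext [22. 23.  6.]
top orange 0.62 [221. 162. 236. 176.] 150 zmax 122.0 mid [652. 151. 119.] ext [21. 21.  6.]
top green 0.75 [499. 224. 524. 248.] 479 zmax 190.0 mid [ 517. -284.  187.] ext [34. 33.  7.]
top white 0.67 [317. 276. 339. 299.] 417 zmax 176.0 mid [444.  -4. 172.] ext [33. 33.  7.]
side blue 0.7 [272. 136. 287. 156.] 258 zmax 192.0 mid [477. 215. 189.] ext [31. 39.  7.]
side orange 0.89 [358. 180. 378. 201.] 305 zmax 192.0 mid [616.  55. 188.] ext [31. 35.  7.]
side green 0.59 [329. 349. 361. 384.] 709 zmax 191.0 mid [ 516. -285.  187.] ext [34. 36.  7.]
side white 0.91 [258. 222. 279. 247.] 393 zmax 176.0 mid [445.  -5. 173.] ext [33. 37.  7.]
0.5 [ 211.25228393 -588.20105326  256.25908634] [ 0.57837105 -0.57833978  0.40684274 -0.40680341] [0.3012791  0.0241299  1.00117917] 1.0019823978695932
```

Run:
```python
from h import *
a=np.load('top0.npz');im=a['im'];d=a['d']
cv2.imwrite('pics/crop1.png',cv2.resize(im[130:320,130:400,::-1],None,fx=2.9,fy=2.9,interpolation=cv2.INTER_CUBIC))
m=np.ones(d.shape,bool);P,u,v=world('top',d,m)
for n,c in(('blue',(476,214)),('orange',(616,55)),('white',(444,-4)),('green',(517,-284))):
    k=(np.hypot(P[:,0]-c[0],P[:,1]-c[1])<28)&(P[:,2]>165)
    t=P[k];print(n,((t.min(0)+t.max(0))/2).round(1),np.ptp(t,axis=0).round(),'median z',np.median(t[:,2]).round(1),'pix',u[k].mean().round(),v[k].mean().round())
k=P[:,2]>60;
print(np.array(manip.state()['eef_rot']))
from scipy.spatial.transform import Rotation as R
q=manip.state()['eef_rot'];print(R.from_quat([q[1],q[2],q[3],q[0]]).as_matrix().round(3))
```

```text
blue [476.1 214.3 180.3] [33. 34. 24.] median z 188.6 pix 175.0 268.0
orange [616.1  57.5 179.5] [33. 33. 25.] median z 188.4 pix 283.0 173.0
white [445.1  -4.6 171.9] [34. 33.  8.] median z 172.3 pix 327.0 287.0
green [ 517.1 -284.7  177.5] [34. 35. 25.] median z 186.5 pix 513.0 234.0
[ 0.57837105 -0.57833978  0.40684274 -0.40680341]
[[ 0.338 -0.     0.941]
 [-0.941  0.     0.338]
 [-0.    -1.     0.   ]]
```

View pics/top0.png

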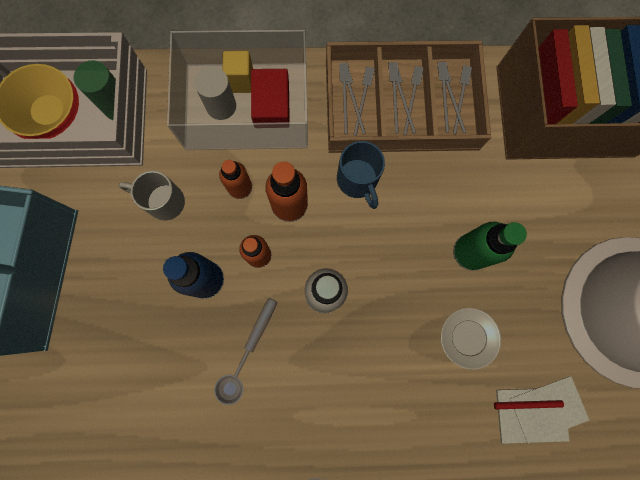

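View pics/side0.png

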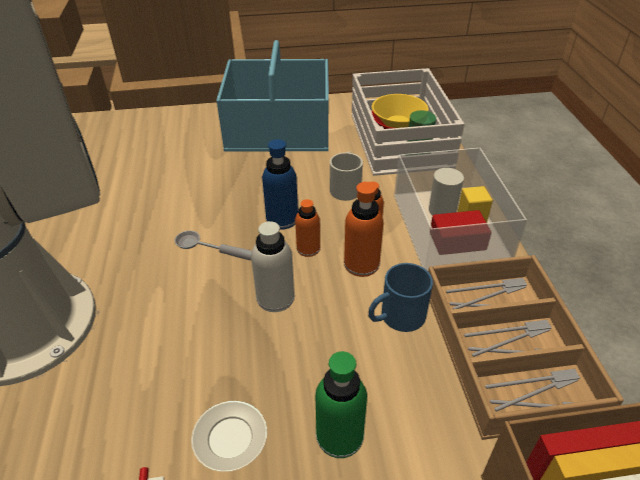

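The top view shows three orange bottles. Two are small, at about (235,170) and (255,245), with tops near z=122. The third is large, at about (283,173), with its top at z=188. The large one fits as the largest look-alike and matches the 186–190 mm height. I'll confirm it in a crop and start the transit at the same time, towards blue with the jaws closing.

View pics/crop1.png

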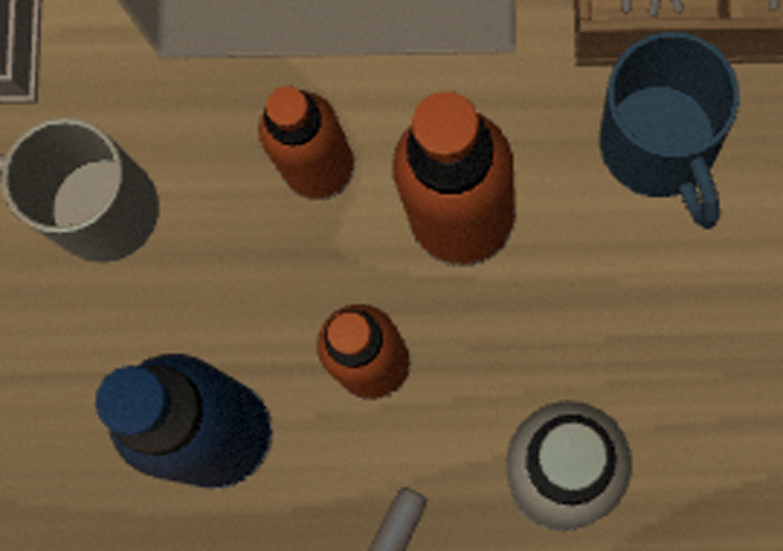

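Call:
servo_tool(
  commands="0 0 0 -1 0 0.8 0; 0 0 0 -2.6 0 2 0; 0 0 0 -2.6 0 2 0; 0 0 0 -2.6 0 2 0; 0 0 0 -2.6 0 2 0; 0 0 0 -2.6 0 2 0; 0 0 0 -2.6 0 2 0; 0 0 0 -2.6 0 2 0; 0 0 0 -2.6 0 2 0; 0 0 0 -2.6 0 2 0; 0 0 0 -2.6 0 2 0; 0 0 0 -2.6 0 2 0; 0 0 0 -2.6 0 2 0; 0 0 0 -2.6 0 2 0; 0 0 0 -2.6 0 2 0; 0 0 0 -2.6 0 2 0; 0 0 0 -2.6 0 2 0; 0 0 0 -2.6 0 2 0; 0 0 0 -2.6 0 2 0; 0 0 0 -1 0 0.8 0",
  newtons=20,
)

```text
time_s: 2.17
tcp_pos: [400.4, 1.5, 256.5]
eef_rot: [0.579, -0.578, 0.406, -0.406]
ft_force: [-0.0, -0.4, -0.7]
finger_gap: -0.001
```

The crop confirms the large orange flask, cap at (445,125) in the crop, as the target. Next I move over the blue cap and come down partway.

Call:
servo_tool(
  commands="0 0 0 -2.5 0 2.05 0; 0 0 0 -2.5 0 2.05 0; 0 0 0 -2.5 0 2.05 0; 0 0 0 -2.5 0 2.05 0; 0 0 0 -2.5 0 2.05 0; 0 0 0 -2.5 0 2.05 0; 0 0 0 -1.5 0 1.2 0; 0 0 0 -1 0 0.8 0; 0 0 0 0 1 0 0; 0 0 0 0 1 0 0; 0 0 0 0 0 0 0; 0 0 0 0 0 0 0",
)

```text
time_s: 3.17
tcp_pos: [474.4, 209.7, 235.1]
eef_rot: [-0.577, 0.579, -0.408, 0.407]
ft_force: [0.6, -0.0, -0.2]
finger_gap: -0.002
```

Run:
```python
from h import *
s=manip.state();print(s['time_s'],s['tcp_pos'],s['ft_force'])
im,d=manip.snapshot('side');cv2.imwrite('pics/s1.png',cv2.resize(im[70:270,180:440,::-1],None,fx=3,fy=3))
m=np.zeros(d.shape,bool);m[60:200,200:360]=1
P,u,v=world('side',d,m)
k=(np.hypot(P[:,0]-476,P[:,1]-214)<30)&(P[:,2]>193)&(P[:,2]<260);print('lowest finger z',np.sort(P[k][:,2])[:10].round(1))
```

```text
3.1667 [474.40401259 209.70582019 235.14734498] [ 0.59712325 -0.0062555  -0.1705454 ]
lowest finger z [211.  211.4 211.7 211.9 212.1 212.2 212.2 212.2 212.4 212.6]
```

View pics/s1.png

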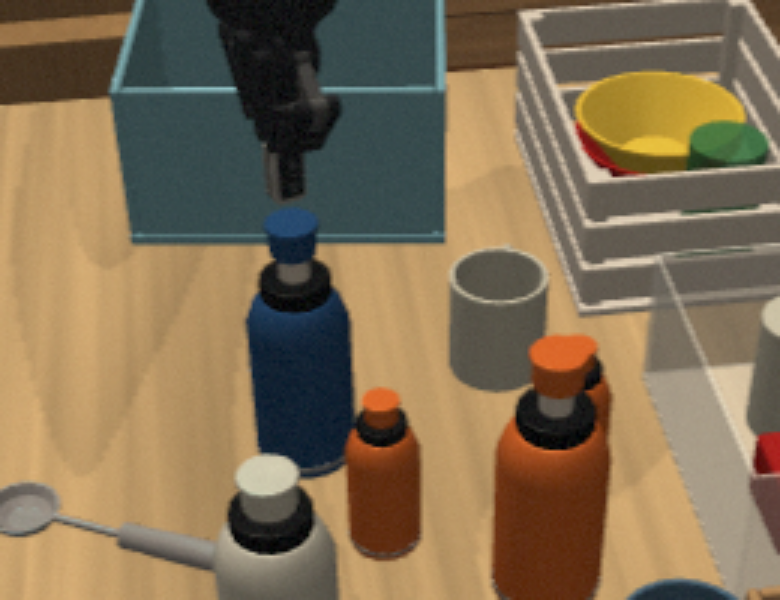

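The shut fingertips (crop ~290,195) stand just above the blue cap (290,220), with the tip at z≈210, which agrees with the 25 mm offset. I correct by a few mm and press.

Call:
servo_tool(
  commands="0 0 0 -0.37 0.5 0.3 0; 0 0 0 0 0.8 0 0; 0 0 0 0 0.4 0 0; 0 0 0 0 0.3 0 0; 0 0 0 0 0.3 0 0; 0 0 0 0 0.3 0 0; 0 0 0 0 0.3 0 0; 0 0 0 0 0.2 0 0; 0 0 0 0 0.2 0 0; 0 0 0 0 0.2 0 0; 0 0 0 0 0 0 0; 0 0 0 0 0 0 0",
)

```text
time_s: 4.22
tcp_pos: [477.1, 215.6, 201.0]
eef_rot: [-0.578, 0.578, -0.407, 0.407]
ft_force: [-0.1, -0.6, 0.6]
finger_gap: -0.001
```

Call:
servo_tool(
  commands="0 0 0 0 0.1 0 0; 0 0 0 0 0.1 0 0; 0 0 0 0 0.1 0 0",
)

```text
time_s: 4.47
tcp_pos: [477.3, 215.8, 198.4]
eef_rot: [0.578, -0.578, 0.407, -0.407]
ft_force: [-1.0, 0.1, 5.2]
finger_gap: 0.004
```

Call:
servo_tool(
  commands="0 0 0 0 0.1 0 0; 0 0 0 0 0 0 0",
)

```text
time_s: 4.63
tcp_pos: [477.1, 215.7, 197.1]
eef_rot: [-0.578, 0.578, -0.407, 0.407]
ft_force: [-1.0, 0.3, 2.6]
finger_gap: -0.003
```

Call:
servo_tool(
  commands="0 0 0 0 0.1 0 0; 0 0 0 0 0 0 0",
)

```text
time_s: 4.8
tcp_pos: [477.7, 215.9, 197.0]
eef_rot: [0.579, -0.578, 0.407, -0.407]
ft_force: [-1.2, -0.4, 11.8]
finger_gap: 0.004
```

Call:
servo_tool(
  commands="0 0 0 0 0.1 0 0; 0 0 0 0 0 0 0",
)

```text
time_s: 4.97
tcp_pos: [478.3, 216.2, 197.0]
eef_rot: [0.579, -0.577, 0.406, -0.407]
ft_force: [-3.1, -1.3, 19.3]
finger_gap: -0.001
```

It hit the hard stop at TCP 197 (tip at 172) with 19 N, so the cap is shut. I lift straight up and go over orange.

Call:
servo_tool(
  commands="0 0 0 0 -0.5 0 0; 0 0 0 0 -1.5 0 0; 0 0 0 0 -1.5 0 0; 0 0 0 0 -1.5 0 0; 0 0 0 1.5 0 0.6 0; 0 0 0 2.1 0 0.83 0; 0 0 0 2.1 0 0.83 0; 0 0 0 2.1 0 0.83 0; 0 0 0 2.1 0 0.83 0; 0 0 0 2.1 0 0.83 0; 0 0 0 2.1 0 0.83 0; 0 0 0 2.1 0 0.83 0; 0 0 0 2.1 0 0.83 0; 0 0 0 1.2 0 0.5 0; 0 0 0 0 0.6 0 0; 0 0 0 0 0.6 0 0; 0 0 0 0 0 0 0; 0 0 0 0 0 0 0",
)

```text
time_s: 6.47
tcp_pos: [614.8, 59.1, 232.4]
eef_rot: [-0.578, 0.579, -0.407, 0.406]
ft_force: [0.0, 0.4, 0.3]
finger_gap: -0.002
```

Run:
```python
from h import *
s=manip.state();print(s['time_s'],s['tcp_pos'],s['ft_force'])
d=np.array([616.1,57.5])-np.array(s['tcp_pos'])[:2];print('x,z mm',d@[.338,-.941],d@[.941,.338])
im,d=manip.snapshot('side');cv2.imwrite('pics/s2.png',cv2.resize(im[70:270,180:440,::-1],None,fx=3,fy=3))
P,u,v=world('side',d,np.ones(d.shape,bool))
for n,c in(('blue',(476,214)),('orange',(616,57))):
    k=(np.hypot(P[:,0]-c[0],P[:,1]-c[1])<26)&(P[:,2]>160)&(P[:,2]<200);t=P[k];print(n,((t.min(0)+t.max(0))/2).round(1),np.percentile(t[:,2],[50,95]).round(1))
```

```text
6.4667 [614.76724207  59.11197745 232.41910013] [0.00248231 0.40028516 0.33520155]
x,z mm 1.9673429576396757 0.7092768313641501
blue [476.5 214.4 168. ] [171.9 174.1]
orange [616.6  55.3 175.7] [187.7 190.3]
```

View pics/s2.png

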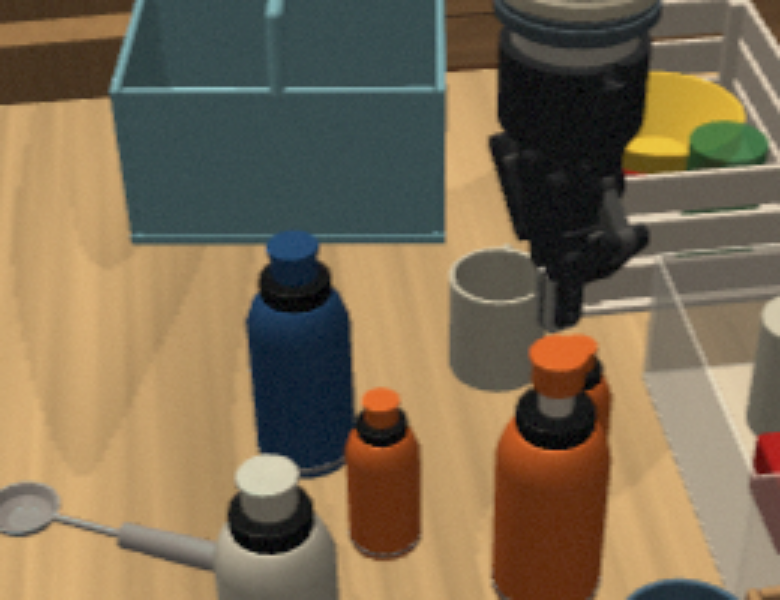

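The blue cap at (293,255) sits on its collar, with its top at 172 and the flask not moved. The fingers (560,320) are above the orange cap (563,355), so I press orange.

Call:
servo_tool(
  commands="0 0 0 0.2 0.5 0.07 0; 0 0 0 0 0.7 0 0; 0 0 0 0 0.3 0 0; 0 0 0 0 0.3 0 0; 0 0 0 0 0.3 0 0; 0 0 0 0 0.3 0 0; 0 0 0 0 0.3 0 0; 0 0 0 0 0.2 0 0; 0 0 0 0 0.2 0 0; 0 0 0 0 0.1 0 0; 0 0 0 0 0.1 0 0; 0 0 0 0 0.1 0 0; 0 0 0 0 0 0 0",
)

```text
time_s: 7.6
tcp_pos: [617.3, 56.7, 199.2]
eef_rot: [-0.578, 0.578, -0.407, 0.407]
ft_force: [-1.2, 0.5, 2.6]
finger_gap: -0.002
```

Call:
servo_tool(
  commands="0 0 0 0 0.1 0 0; 0 0 0 0 0 0 0",
)

```text
time_s: 7.77
tcp_pos: [617.2, 56.7, 198.2]
eef_rot: [-0.578, 0.578, -0.407, 0.407]
ft_force: [-1.1, 0.3, 3.1]
finger_gap: 0.002
```

Call:
servo_tool(
  commands="0 0 0 0 0.1 0 0; 0 0 0 0 0 0 0",
)

```text
time_s: 7.93
tcp_pos: [617.2, 56.7, 197.2]
eef_rot: [-0.578, 0.578, -0.407, 0.407]
ft_force: [-0.7, 0.3, 4.2]
finger_gap: -0.001
```

Call:
servo_tool(
  commands="0 0 0 0 0.1 0 0; 0 0 0 0 0 0 0",
)

```text
time_s: 8.1
tcp_pos: [617.8, 56.7, 197.1]
eef_rot: [0.579, -0.578, 0.406, -0.407]
ft_force: [-2.6, 0.5, 10.0]
finger_gap: -0.001
```

Call:
servo_tool(
  commands="0 0 0 0 0.1 0 0; 0 0 0 0 0 0 0",
)

```text
time_s: 8.27
tcp_pos: [618.3, 56.7, 197.1]
eef_rot: [0.579, -0.578, 0.406, -0.408]
ft_force: [-3.0, 0.1, 15.8]
finger_gap: -0.004
```

Same hard stop at 197.1, with 16 N. I lift clear and check.

Call:
servo_tool(
  commands="0 0 0 0 -0.5 0 0; 0 0 0 0 -1.5 0 0; 0 0 0 0 -2 0 0; 0 0 0 0 -2.5 0 0; 0 0 0 0 -2.5 0 0; 0 0 0 0 -2 0 0; 0 0 0 0 0 0 0; 0 0 0 0 0 0 0",
)

```text
time_s: 8.93
tcp_pos: [617.7, 56.6, 306.0]
eef_rot: [0.579, -0.578, 0.406, -0.407]
ft_force: [0.5, 0.5, -1.9]
finger_gap: 0.002
```

Run:
```python
from h import *
s=manip.state();print(s['time_s'],s['tcp_pos'],s['ft_force'])
im,d=manip.snapshot('side');cv2.imwrite('pics/s3.png',im[:,:,::-1])
P,u,v=world('side',d,np.ones(d.shape,bool))
a=np.load('side0.npz');P0,_,_=world('side',a['d'],np.ones(d.shape,bool))
for n,c in(('blue',(476,214)),('orange',(616,57)),('white',(445,-4)),('green',(517,-284))):
  for Q in(P0,P):
    k=(np.hypot(Q[:,0]-c[0],Q[:,1]-c[1])<45)&(Q[:,2]>20)&(Q[:,2]<200);t=Q[k];h=t[t[:,2]>155]
    print(n,'body',t[(t[:,2]<120)].mean(0).round(1),'cap',((h.min(0)+h.max(0))/2).round(1),'top',np.percentile(h[:,2],95).round(1))
```

```text
8.9333 [617.69563406  56.64189703 305.97016465] [ 0.47433576  0.49358814 -1.93759102]
blue body [475.4 188.   73.1] cap [476.5 215.2 173.6] top 190.4
blue body [475.4 188.   73.2] cap [476.5 214.3 165. ] top 173.8
orange body [610.6  31.4  73.5] cap [616.4  55.4 173.6] top 190.2
orange body [610.6  31.3  73.5] cap [617.2  57.4 165.3] top 173.9
white body [444.3 -31.4  73.8] cap [444.6  -4.8 165.5] top 174.6
white body [444.3 -31.4  73.9] cap [444.5  -4.6 165.6] top 174.5
green body [ 510.9 -311.3   75.8] cap [ 516.3 -284.6  172.8] top 189.0
green body [ 511.  -311.3   75.8] cap [ 516.4 -285.3  172.8] top 189.0
```

View pics/s3.png

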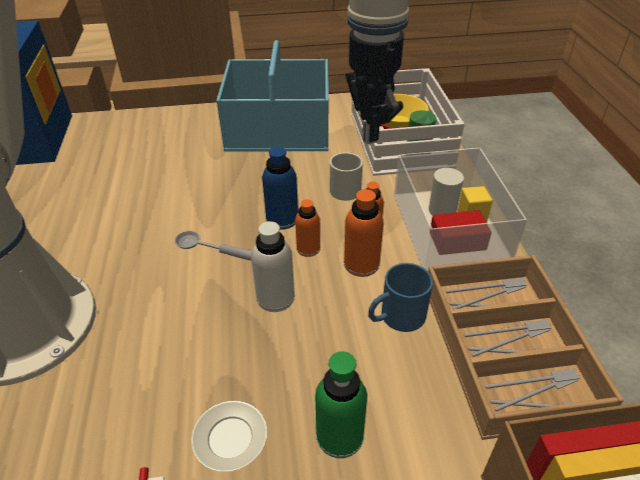

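Blue (278,157) and orange (366,200) are shut on their collars. Green (342,365) is still raised, and the arm is clear of everything.

```bash
python3 -c "
from cell import manip
print(manip.close_job())"
```

```text
the job is handed in; nothing more can be done
None
```

I pressed the blue cap and then the cap of the largest orange flask straight down with shut fingers until each met its hard stop. The last readings at the stop were 19 N for blue and 16 N for orange. Then I lifted clear and handed the job in, at about 9 s on the robot's clock.

The last side-camera check showed:
- **Caps:** blue and orange tops came down from about 190 to 174 mm, level with the shut white cap, and no stem shows on either.
- **Positions:** all four flasks stand where they were, to within about 0.1 mm by body position, and green is still raised.

No check failed. The camera reads heights about 2 mm high, within its calibration. The networks missed the large orange cap in the top view, reporting only the two small look-alikes. I took its position from the side view's detection and the top view's depth, which agreed to about 2.5 mm.

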